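Gauge the rest opening of a spring-jaw ball vise

ROBOT

A 7-joint arm with a two-finger parallel gripper is mounted at the origin on the work surface. World frame = base frame: x ahead of the robot, y to its left, z up, the work surface at z = 0. Lengths are in mm, angles in rad, forces in N, time in s.
With the tool pointing down it reaches from about 350 to 775 mm from the base axis. Payload 3.1 kg.
Tool frame: the origin (TCP) lies at the very end of the fingers, on their centre line; the grasp point (between the pads) lies 19 mm behind it; z points along the fingers, y is the line along which they close (so a half turn about z gives the same grasp; the last joint's range is limited). The gripper opens to 85 mm and grips with 20 to 120 N. Pads are 22 mm wide; open, the fingers measure 114 mm over their backs; the gripper's body (76 mm by 85 mm) begins 54 mm behind the grasp point. The pads swing forward as they close: fully open they stand 13 mm farther back than shut.
Start: joints at [1.271, 0.311, 0.014, 1.512, -0.004, 1.319, -0.027], TCP at [140.257, -531.832, 231.304] pointing down, gripper open.
Joint ranges: [-2.7, 2.7], [-0.3, 1.91], [-1.27, 1.3], [0.12, 2.57], [-1.44, 4.58], [0.2, 2.03], [-3.05, 3.05]. Speed limits (rad/s): [2.79, 2.79, 3.14, 3.14, 3.14, 3.14, 3.14].

INTERFACE

Orientations are given as a rotation vector (axis times angle).
In Python, from cell import ctrl gives the robot as it stands.
- The arm moves only by the tool send_rows, never from a script. Its arguments are lists of equal length, an entry for each row: "fingers": the opening, from 0 (shut) to 1 (fully open); "slide": the shift along the world's x, y, z in cm, a list of three; "roll": the turn about the world's z in degrees. In form: {"fingers": [fingers, ...], "slide": [[x, y, z], ...], "roll": [roll, ...]}. A call has 1 to 5 rows; each row is the pose to reach, as a shift and turn from the pose commanded when the call began; what a row does not reach only later rows make up. A row lasts 1/10 s, in which the tool goes at most 50 mm and 8.59 degrees, less where a joint would pass 70% of its speed; a pose out of reach is approached as far as the arm can. A call with a gripper value outside its range is refused whole. The fingers move at their own pace and stop on an object; the grip force is fixed at half the most. Time passes only in rows, so rows that repeat a pose let the fingers close. It gives the time, the measured TCP pose, the force, the opening and the grip force at its end, in the units of the state.
- ctrl.state(): the state, without advancing time (a new reading comes with each control period).
- ctrl.capture(name): name is "scene" or "top"; returns a dict with "frame" (420x560x3 uint8, blue, green, red), "vfov" (degrees; the focal length in pixels is half the picture's height over the tangent of half this angle, whatever the lens; pixels are square), "cx", "cy" (the principal point, pixels), "k1" (the pictures are not rectified: a ray, as slopes to the right and down, at radius r is drawn at 1 + k1 r^2 times it, then the intrinsics apply), "eye" and "rotation" of the camera in the world. Camera axes: x right, y down, z forward; pixel columns grow to the right and rows downward; lengths in mm; the calibration is good to about 2 mm. A picture is of the moment at which its call begins. There is no depth.
- ctrl.sign_off(): hands the job in; it is judged then, once.
The state is a dict: "time_s": time; "q": joint angles; "qvel": joint speeds; "joint_efforts": joint torques, N m; "tool_pos": TCP position; "eef_rot": TCP orientation; "wrist_force": force on the tool from outside, world axes, zero at the start; "wrist_torque": the same for the moment, N m; "width": finger opening in mm; "finger_force": force on a finger pad.
Only numpy, scipy, OpenCV 4.12 (cv2) and the standard library are available. Lean on these libraries where they do the work, as an engineer would, in place of code of your own. Each camera call takes 0.05 s, during which the arm holds its last target. There are 200 camera calls.

TASK

Find the gap that the ball vise's spring jaw is set to: starting with the thinnest and going up in order, take one gauge leaf at a time from the wooden rack and slide it gently, upright, straight down between the jaws to the bed, and put every leaf that goes in loose back in its own slot. Leave the first leaf that the spring jaw grips standing in the jaws, fully down and let go. Never force a leaf or strain the jaw open with one that is too thick, and disturb nothing else on the bench.

Things in the scene. Friction and masses are not known exactly. Their poses are not given: they have to be found in the camera images.
- vise: engraver's ball vise, fixed: rubber ring and ball 128 mm across, on top two dark half-round jaws 84 mm across, facing along its y. Origin: centre of underside, z up. Jaw tops at z = 134 mm, nothing higher. Fast jaw on the -y side, its flat face at y = 0; spring jaw on the +y side (brass thumbscrew behind it), its face parallel, at y = gap. Leaves go in width along x.
- bed (a point): on the vise: point of the bed (floor between the jaws, z = 100 mm in the vise's frame) at the middle of the fast jaw's face; axes as the vise. Jaws rise 34 mm above it. Gap unknown, 2.4 to 7.7 mm, so less than leaf 3. Both faces are 56 mm long in x; their upper edges are bevelled, 3 mm wide over the top 6 mm, so the mouth is 6 mm wider than the gap.
- jaw (a point): on the vise: middle of the fast jaw's face at the height of the jaw tops, 34 mm over the bed. The spring jaw oppopoint rests on a stop (so the gap cannot close) and yields only to +y: 2.5 N to leave the stop, then 1.8 N per mm. A leaf thinner than the gap is loose; the leaf wanted pushes it back 0 to 2 mm and drags 2.5 to 9 N when slid up or down; one a step thicker would push it back 2 to 4 mm.
- rack: fixed wooden block 60 mm (x) by 170 mm (y) by 55 mm tall with four slots in a row along its y, open at the top. Origin: centre of its underside, z up. Slots are 27 mm long in x, 2 mm wider in y than their leaf, 50 mm deep.
- slot1 (a point): centre of the mouth of slot 1 in the rack's top, 55 mm over the bench, at the +y end, 60 mm from the rack's centre along its y; belongs to leaf 1. A racked leaf's nose is 45 mm below this point.
- slot2 (a point): centre of the mouth of slot 2 in the rack's top, 55 mm over the bench, 20 mm from the rack's centre along its y; belongs to leaf 2. A racked leaf's nose is 45 mm below this point.
- slot3 (a point): centre of the mouth of slot 3 in the rack's top, 55 mm over the bench, -20 mm from the rack's centre along its y; belongs to leaf 3. A racked leaf's nose is 45 mm below this point.
- slot4 (a point): centre of the mouth of slot 4 in the rack's top, 55 mm over the bench, at the -y end, -60 mm from the rack's centre along its y; belongs to leaf 4. A racked leaf's nose is 45 mm below this point.
- leaf1: thinnest gauge leaf: steel T-plate 4 mm thick (its y). Blade 24 mm wide (x), 45 mm tall; above it the head, 40 mm wide, 42 mm tall, gripped across x from above. The lowest 10 mm of the blade tapers by 1.25 mm a side to a 1.5 mm nose. Origin: centre of the nose's underside, z up. 86 g. Starts in slot 1, shoulders on the rack's top.
- leaf2: second gauge leaf: steel T-plate 6 mm thick (its y). Blade 24 mm wide (x), 45 mm tall; above it the head, 40 mm wide, 42 mm tall, gripped across x from above. The lowest 10 mm of the blade tapers by 1.25 mm a side to a 3.5 mm nose. Origin: centre of the nose's underside, z up. 129 g. Starts in slot 2, shoulders on the rack's top.
- leaf3: third gauge leaf: steel T-plate 8 mm thick (its y). Blade 24 mm wide (x), 45 mm tall; above it the head, 40 mm wide, 42 mm tall, gripped across x from above. The lowest 10 mm of the blade tapers by 1.25 mm a side to a 5.5 mm nose. Origin: centre of the nose's underside, z up. 172 g. Starts in slot 3, shoulders on the rack's top.
- leaf4: thickest gauge leaf: steel T-plate 10 mm thick (its y). Blade 24 mm wide (x), 45 mm tall; above it the head, 40 mm wide, 42 mm tall, gripped across x from above. The lowest 10 mm of the blade tapers by 1.25 mm a side to a 7.5 mm nose. Origin: centre of the nose's underside, z up. 215 g. Starts in slot 4, shoulders on the rack's top. Too thick for every setting of the vise.
- spool: bystander: grey solder spool, 40 mm across, 36 mm tall, standing; origin under its centre.
- screwdriver: bystander: screwdriver lying along its x, 170 mm long.
- tumbler: bystander: white tumbler with blue lid, 78 mm across, 142 mm tall; origin under its centre.
- board: bystander: green circuit board 100 x 70 mm lying flat, parts up to 20 mm high; origin under its centre.
- tape: bystander: roll of black tape lying flat, 68 mm across, 19 mm high.
- cutters: bystander: flush cutters with orange grips lying flat, about 140 mm long, 18 mm high.
- flux_jar: bystander: small amber jar with steel lid, 44 mm across, 45 mm tall.
Things that resemble listed ones, but are neither listed nor needed, are in the scene too. Of the things like the rack, leave any that is turquoise; of the rest the smaller one is meant.

How it is judged:
By the outcome, as a careful person would: the job done as asked, in the order asked, and still so for the second after the job is handed in, with the robot touching nothing.
It also fails if it takes over 72 s, if anything falls off the work surface, if the arm or the gripper's body presses on something with over 40 N, if the wrist force passes 120 N, or if a joint passes its speed limit or range.

## Working session

There is one attempt and no reset: what is moved stays moved. The work goes in short steps, Python scripts to look and compute and a tool call to move; the robot and the scene stay as the last step left them, time stands still between calls to the robot, and variables do not carry over. Pictures are saved under pics/ and viewed, at most 10 in all, crops included, and the job is handed in when it is done.

Besides the shell and the picture viewer there is one more tool, called as name(argument=value, ...) on one line, values as JSON. send_rows: Moves the arm, as the interface text tells. Its arguments: {"type":"object","properties":{"fingers":{"type":"array","items":{"type":"number"}},"slide":{"type":"array","items":{"type":"array","items":{"type":"number"}}},"roll":{"type":"array","items":{"type":"number"}}},"required":["fingers","slide","roll"]}

```bash
mkdir -p pics
cat > h.py <<'E'
import numpy as np, cv2
from cell import ctrl
def cap(n,f=None):
    c=ctrl.capture(n)
    if f: cv2.imwrite('pics/'+f,c['frame'])
    return c
def K(c):
    h=c['frame'].shape[0]; f=h/2/np.tan(np.radians(c['vfov'])/2)
    return np.array([[f,0,c['cx']],[0,f,c['cy']],[0,0,1.]]),np.array([c['k1'],0,0,0.])
def ray(c,uv):
    k,d=K(c); p=cv2.undistortPoints(np.array(uv,float).reshape(-1,1,2),k,d)[:,0]
    return np.c_[p,np.ones(len(p))]@np.array(c['rotation']).T
def onz(c,uv,z):
    r=ray(c,uv); e=np.array(c['eye']); return e+r*((z-e[2])/r[:,2])[:,None]
def proj(c,P):
    k,d=K(c); R=np.array(c['rotation']).T
    return cv2.projectPoints(np.array(P,float).reshape(-1,1,3),cv2.Rodrigues(R)[0],-R@np.array(c['eye']),k,d)[0][:,0]
E
python3 - <<'E'
from h import *
for n in('scene','top'):
    c=cap(n,n+'.png'); print(n,c['eye'],c['vfov'],c['k1'],np.array(c['rotation']).round(3).tolist())
    import pickle; pickle.dump(c,open(n+'.pkl','wb'))
s=ctrl.state(); print(s['time_s'],s['tool_pos'],s['eef_rot'],s['width'])
E
```

```text
scene [1222.08754678 -585.21403457  666.01789022] 48.63116009724783 -0.09057410099164095 [-1.984, -0.902, 0.518]
top [ 400.57206114  -10.15295383 1173.86533376] 54.52583410656992 -0.08898106619672053 [-2.134, 2.167, -0.152]
0.1 [ 140.05632246 -531.18488863  230.3285292 ] [-3.11343737e+00 -4.03615165e-01  5.80143182e-04] 85.65601776441764
```

View pics/top.png

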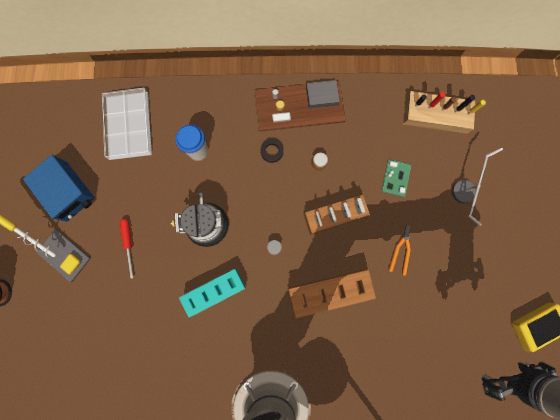

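View pics/scene.png

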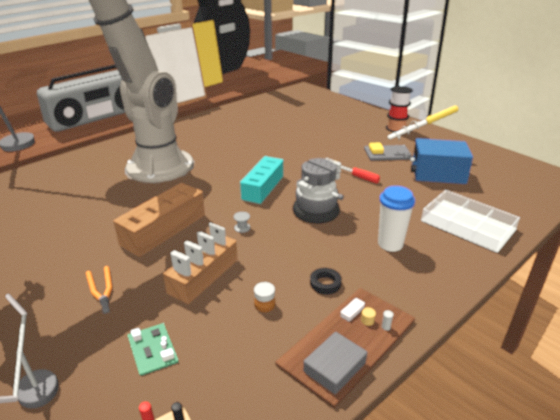

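The top view shows the leaf rack at (338,214), the vise at (203,222) with its thumbscrew to the left (176,223), and the decoys (turquoise, and the larger empty rack). The scene view shows the rack at (202,265) and the vise at (317,185).

```bash
sed -i "s/np.array(c\['rotation'\])/cv2.Rodrigues(np.array(c['rotation'],float))[0]/" h.py
python3 - <<'E'
from h import *
import pickle
t=pickle.load(open('top.pkl','rb'))['frame'];s=pickle.load(open('scene.pkl','rb'))['frame']
def z(f,x,y,w,h,k): return cv2.resize(f[y:y+h,x:x+w],None,fx=k,fy=k,interpolation=cv2.INTER_CUBIC)
A=np.hstack([z(t,300,185,75,55,5),z(t,165,185,75,55,5)])
B=np.hstack([z(s,160,215,85,85,375/85),z(s,280,145,85,85,375/85)])
B=cv2.resize(B,(750,320))
cv2.imwrite('pics/z1.png',np.vstack([A,B]))
for n,p in(('rack',(338,214)),('vise',(203,222))):
    print(n,onz(pickle.load(open('top.pkl','rb')),[p],60))
E
```

```text
rack [[ 533.16082432 -195.41848356   60.        ]]
vise [[516.73034172 176.9592365   60.        ]]
```

View pics/z1.png

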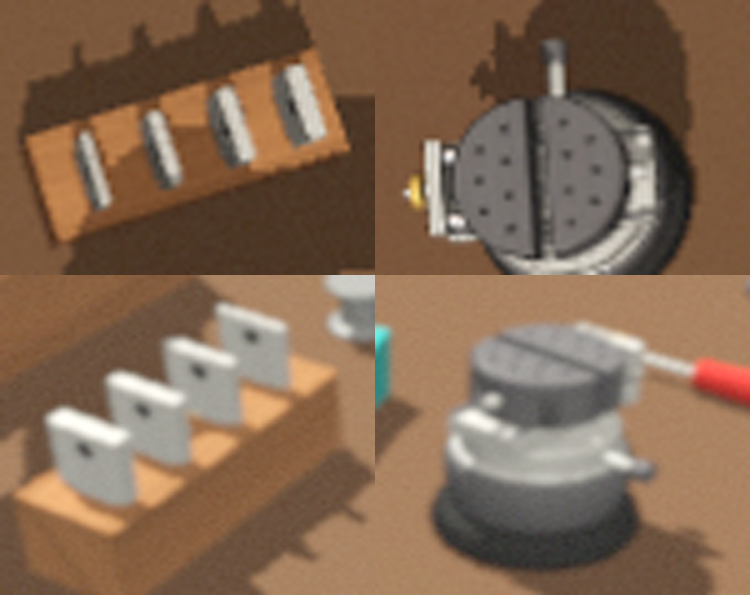

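The zooms show leaf 1 (thinnest) at the left, which is the rack's +y end, and the vise slit running from about (271,205) to (274,236) in the top image.

Run:
```python
from h import *
import pickle
T=pickle.load(open('top.pkl','rb'));S=pickle.load(open('scene.pkl','rb'))
k=6
def up(c,x,y,w,h): return cv2.resize(c['frame'][y:y+h,x:x+w],None,fx=k,fy=k,interpolation=cv2.INTER_CUBIC).astype(int)
def px(p,x,y): return (np.array(p)+.5)/k-.5+[x,y]
# heads top-face in top view
def heads(c,box,v,smax):
    f=up(c,*box); m=((f.min(2)>v)&(f.max(2)-f.min(2)<smax)).astype(np.uint8)
    n,l,st,ce=cv2.connectedComponentsWithStats(m); out=[]
    for i in range(1,n):
        if st[i,4]>150:
            ys,xs=np.where(l==i); r=cv2.minAreaRect(np.c_[xs,ys].astype(np.float32))
            out.append((px(r[0],*box[:2]),np.array(r[1])/k,r[2],st[i,4]/k/k,px(ce[i],*box[:2])))
    return sorted(out,key=lambda o:o[0][0])
for v in(130,160,180):
    print(v)
    for o in heads(T,(300,185,75,55),v,60):
        print(o[0].round(1),o[1].round(1),round(o[2],1),round(o[3],1),onz(T,[o[4]],97)[0].round(1))
# vise top disc
f=up(T,165,185,75,55); print(f[30*6//5*1:40,100:105].mean((0,1)))
g=f.mean(2)
for y in (110,130,150,170,190,210,230,245):
    r=g[int(y*1.2)-2:int(y*1.2)+3].mean(0); print(y, [int(a) for a in r[int(130*1.2):int(195*1.2):3]])
```

```text
130
[318.6 218.4] [15.   2.2] 72.5 29.2 [ 517.4 -137.    97. ]
[332.5 213.8] [14.5  2.9] 71.6 36.4 [ 530.2 -174.3   97. ]
[346.9 209.4] [15.4  3.6] 70.6 49.4 [ 540.6 -213.6   97. ]
[360.8 205.1] [15.5  4.2] 70.8 59.3 [ 552.  -251.6   97. ]
160
[318.6 218.4] [14.2  1.5] 73.0 16.1 [ 517.1 -137.2   97. ]
[332.4 213.4] [13.1  2.1] 71.2 24.2 [ 530.5 -174.3   97. ]
[346.8 209.4] [14.6  2.8] 70.7 37.1 [ 540.4 -213.6   97. ]
[360.8 205. ] [14.8  3.6] 71.0 48.1 [ 552.  -251.7   97. ]
180
[332.3 213.4] [12.2  1.5] 71.6 14.4 [ 530.3 -174.3   97. ]
[346.8 209.5] [14.   2.3] 70.5 26.1 [ 540.5 -213.7   97. ]
[360.8 204.9] [14.2  3. ] 71.6 37.5 [ 551.9 -251.8   97. ]
[ 60.6   86.15 122.3 ]
110 [114, 111, 112, 113, 114, 111, 108, 91, 62, 40, 38, 49, 61, 77, 88, 99, 108, 113, 112, 111, 113, 115, 115, 115, 114, 114]
130 [79, 90, 103, 114, 116, 113, 112, 99, 75, 49, 35, 34, 44, 65, 84, 100, 103, 104, 108, 111, 112, 110, 107, 106, 110, 114]
150 [118, 116, 112, 110, 114, 116, 117, 107, 89, 65, 43, 37, 52, 78, 99, 109, 98, 90, 102, 113, 114, 110, 105, 99, 92, 92]
170 [115, 114, 113, 112, 114, 114, 114, 108, 97, 77, 51, 36, 45, 65, 81, 94, 93, 95, 108, 118, 116, 112, 113, 114, 113, 113]
190 [104, 99, 99, 103, 109, 114, 116, 113, 111, 96, 66, 43, 43, 55, 66, 80, 90, 101, 109, 114, 115, 113, 112, 105, 91, 83]
210 [115, 115, 114, 114, 114, 114, 116, 116, 116, 105, 84, 60, 44, 45, 62, 88, 110, 121, 113, 105, 110, 116, 117, 117, 117, 117]
230 [98, 85, 75, 77, 91, 107, 113, 115, 118, 110, 95, 71, 48, 38, 49, 67, 77, 85, 85, 89, 104, 116, 118, 116, 115, 113]
245 [115, 118, 119, 118, 117, 115, 115, 114, 116, 110, 100, 79, 51, 41, 59, 90, 112, 125, 121, 115, 118, 122, 123, 122, 122, 118]
```

Run:
```python
from h import *
import pickle
T=pickle.load(open('top.pkl','rb'))
f=cv2.resize(T['frame'][185:240,165:240],None,fx=6,fy=6,interpolation=cv2.INTER_CUBIC).astype(float); g=cv2.GaussianBlur(f.mean(2),(5,5),0)
L=[];R=[]
for y in range(int(110*1.2),int(250*1.2),4):
    r=g[y]; c=185+int(np.argmin(r[165:225]))-20; 
    l=c
    while r[l]<80:l-=1
    q=c
    while r[q]<85:q+=1
    L.append([l,y]);R.append([q,y])
def w(p): 
    p=(np.array(p)+.5)/6-.5+[165,185]; return onz(T,p,134)
for P in(L,R):
    W=w(P)[:,:2]; k=np.polyfit(W[:,0],W[:,1],1); d=W[:,1]-np.polyval(k,W[:,0])
    k=np.polyfit(W[abs(d)<2,0],W[abs(d)<2,1],1); print('edge y at x=505,520,535',np.polyval(k,[505,520,535]).round(1),'yaw',np.degrees(np.arctan(-1/k[0])) if 0 else np.degrees(np.arctan(k[0])).round(2),d.std().round(2))
# disc: grey mask
m=((np.ptp(f,axis=2)<22)&(g>70)&(g<135)).astype(np.uint8)
m=cv2.morphologyEx(m,cv2.MORPH_CLOSE,np.ones((31,31))); m=cv2.morphologyEx(m,cv2.MORPH_OPEN,np.ones((61,61)))
c=max(cv2.findContours(m,0,1)[0],key=cv2.contourArea); (cx,cy),r=cv2.minEnclosingCircle(c); x,y,ww,hh=cv2.boundingRect(c)
print(w([[cx,cy]]).round(1),r/6*2.55,w([[x+ww/2,y+hh/2]]).round(1),ww/6*2.55,hh/6*2.55)
print(w([[0,0],[82*1.2,90*1.2]]))
P=np.array([[517.4,-137],[530.3,-174.3],[540.5,-213.6],[552,-251.7]]);s=np.array([60,20,-20,-60]);k=np.polyfit(s,P,1);print(k,np.degrees(np.arctan2(-k[0,0],k[0,1])),P-np.outer(s,k[0])-k[1])
```

```text
edge y at x=505,520,535 [184.3 185.5 186.7] yaw 4.5 0.14
edge y at x=505,520,535 [177.  177.7 178.4] yaw 2.76 1.05
[[506.7 173.  134. ]] 60.140904617309566 [[509.4 173.4 134. ]] 110.5 90.1
[[608.64470251 266.34902478 134.        ]
 [560.3803835  222.28791857 134.        ]]
[[-2.8500e-01  9.5850e-01]
 [ 5.3505e+02 -1.9415e+02]] 16.559297924406163 [[-0.55 -0.36]
 [ 0.95  0.68]
 [-0.25 -0.28]
 [-0.15 -0.04]]
```

send_rows(fingers=[1,1,1,1,1], slide=[[2.5,2.6,0],[5,5.3,0],[7.6,7.9,0],[10.1,10.5,0],[12.6,13.2,0]], roll=[6,12,18,24,30.6])

```text
time_s: 0.6
tool_pos: [266.9, -398.4, 230.8]
eef_rot: [-2.895, -1.218, 0.0]
wrist_force: [0.8, -0.6, -0.0]
width: 85.3
finger_force: 0.0
```

send_rows(fingers=[1,1,1,1,1], slide=[[2.5,2.6,0],[5,5.3,0],[7.6,7.9,0],[10.1,10.5,0],[12.6,13.2,0]], roll=[6,12,18,24,30.6])

```text
time_s: 1.1
tool_pos: [392.7, -266.6, 231.0]
eef_rot: [-2.472, -1.939, 0.001]
wrist_force: [-0.5, -0.1, -1.1]
width: 85.5
finger_force: 0.0
```

send_rows(fingers=[1,1,1,1,1], slide=[[2.5,2.6,-1],[5,5.3,-3],[7.6,7.9,-5],[10.1,10.5,-7],[12.5,13.1,-8]], roll=[6,12,18,24,30.7])

```text
time_s: 1.6
tool_pos: [516.6, -135.5, 148.9]
eef_rot: [-1.868, -2.521, 0.002]
wrist_force: [-0.1, -0.5, -0.9]
width: 85.1
finger_force: 0.0
```

Run:
```python
from h import *
a=cap('top');b=cap('scene')
z=lambda f,x,y,w,h:cv2.resize(f[y:y+h,x:x+w],(400,400),interpolation=cv2.INTER_CUBIC)
cv2.imwrite('pics/a1.png',np.hstack([z(a['frame'],270,160,100,100),z(b['frame'],150,170,120,120)]))
s=ctrl.state();print(s['tool_pos'],s['eef_rot'],s['wrist_force'],s['width'],s['time_s'])
```

```text
[ 518.73230764 -129.94287729  149.23196064] [-1.8593319  -2.5262123  -0.00673562] [-0.13105394  1.06292967 -0.17677962] 85.29346381840803 1.7
```

View pics/a1.png

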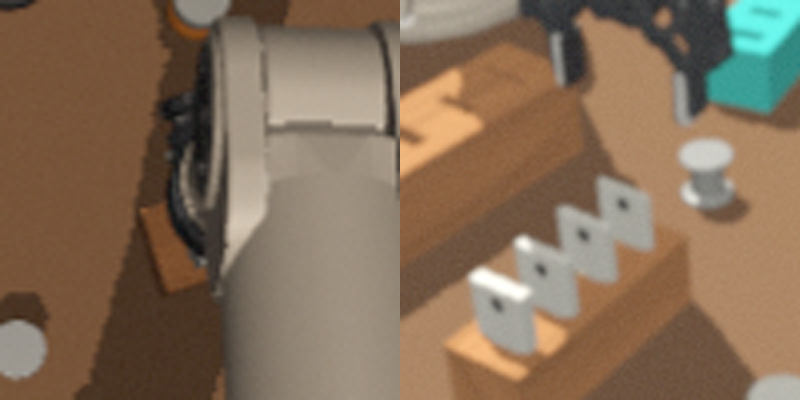

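The scene crop shows the open gripper above leaf 1 (farthest right), with the tips still clear of it; the top view is hidden by the arm.

send_rows(fingers=[1,1], slide=[[0,0,0],[0,0,0]], roll=[0,0])

```text
time_s: 1.9
tool_pos: [516.6, -138.4, 151.3]
eef_rot: [1.879, 2.518, -0.002]
wrist_force: [0.2, 0.0, 0.1]
width: 85.3
finger_force: 0.0
```

Run:
```python
from h import *
import pickle
S=pickle.load(open('scene.pkl','rb'))
# scene check of leaf heads: bright mask upper edge corner centroids
f=cv2.resize(S['frame'][215:300,160:245],None,fx=6,fy=6,interpolation=cv2.INTER_CUBIC).astype(int)
m=((f.min(2)>120)&(np.ptp(f,axis=2)<50)).astype(np.uint8)
n,l,st,ce=cv2.connectedComponentsWithStats(m)
P=[[517.7,-136.8],[529.6,-174.9],[540.6,-213.5],[552,-251.7]]
for i in range(1,n):
    if st[i,4]>2000: print((ce[i]+.5)/6-.5+[160,215],st[i,4]/36)
print(proj(S,[[x,y,76] for x,y in P]).round(1))
s=ctrl.state();print(s['tool_pos'],s['eef_rot'],s['wrist_force'],s['time_s'])
```

```text
[239.09516168 222.62370866] 151.47222222222223
[197.76397811 248.85852394] 1249.638888888889
[[216.7 233.8]
 [205.4 243.2]
 [193.  253. ]
 [180.1 263.4]]
[ 516.56310606 -138.39267798  151.26818097] [ 1.87898681e+00  2.51759212e+00 -2.27965802e-03] [0.17734349 0.02922861 0.09850898] 1.9
```

send_rows(fingers=[1,1,1,1,1], slide=[[0,0,-2],[0,0,-4.5],[0,0,-7],[0,0,-8.5],[0,0,-9]], roll=[0,0,0,0,0])

```text
time_s: 2.4
tool_pos: [515.1, -138.8, 59.9]
eef_rot: [-1.879, -2.515, 0.004]
wrist_force: [0.3, -0.2, 0.4]
width: 85.6
finger_force: 0.0
```

send_rows(fingers=[1,1,1], slide=[[0,0,0],[0,0,0],[0,0,0]], roll=[0,0,0])

```text
time_s: 2.7
tool_pos: [518.2, -137.4, 62.6]
eef_rot: [1.875, 2.517, 0.001]
wrist_force: [0.0, 0.3, 0.3]
width: 85.3
finger_force: 0.0
```

Run:
```python
from h import *
b=cap('scene')
cv2.imwrite('pics/a2.png',cv2.resize(b['frame'][185:295,150:260],(600,600),interpolation=cv2.INTER_CUBIC))
s=ctrl.state();print(s['tool_pos'],s['eef_rot'],s['wrist_force'],s['width'],s['time_s'])
```

```text
[ 518.13838359 -137.19338075   62.49114295] [1.87500577e+00 2.51780423e+00 1.11611695e-03] [ 0.06087344  0.13617272 -0.06776328] 85.21563205466906 2.75
```

View pics/a2.png

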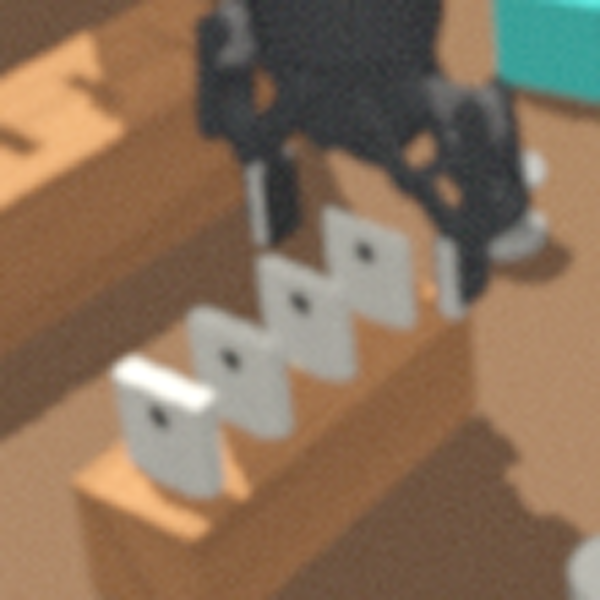

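The view shows the open fingers straddling leaf 1's head (370,270), above the rack top. Closing.

send_rows(fingers=[0.3,0,0,0,0], slide=[[0,0,0],[0,0,0],[0,0,0],[0,0,0],[0,0,0]], roll=[0,0,0,0,0])

```text
time_s: 3.25
tool_pos: [517.6, -136.9, 61.7]
eef_rot: [1.875, 2.52, 0.0]
wrist_force: [-1.4, 0.3, 3.4]
width: 38.5
finger_force: 59.9
```

send_rows(fingers=[0,0,0], slide=[[0,0,0],[0,0,0],[0,0,0]], roll=[0,0,0])

```text
time_s: 3.55
tool_pos: [517.6, -136.8, 61.7]
eef_rot: [1.875, 2.52, 0.0]
wrist_force: [0.1, 0.9, 4.2]
width: 38.7
finger_force: 59.9
```

send_rows(fingers=[0,0,0,0,0], slide=[[0,0,1],[0,0,4],[0,0,7.5],[0,0,11],[0,0,14]], roll=[0,0,0,0,0])

```text
time_s: 4.05
tool_pos: [517.0, -136.7, 203.0]
eef_rot: [1.875, 2.52, 0.0]
wrist_force: [1.6, -0.5, -1.0]
width: 38.5
finger_force: 62.2
```

send_rows(fingers=[0,0,0,0,0], slide=[[0,2,0],[0,5,0],[0,9,0],[0,13,0],[0,17,0]], roll=[0,-2,-4,-6,-8])

```text
time_s: 4.55
tool_pos: [516.5, 34.3, 201.2]
eef_rot: [-2.049, -2.381, 0.001]
wrist_force: [0.6, -0.7, -1.1]
width: 38.8
finger_force: 62.1
```

send_rows(fingers=[0,0,0,0,0], slide=[[0,4,0],[0,8,0],[0,11.5,0],[-0.1,13.6,0],[-0.2,14.6,0]], roll=[-1,-2,-3,-4.2,-4.2])

```text
time_s: 5.05
tool_pos: [513.9, 182.2, 201.2]
eef_rot: [-2.126, -2.31, -0.0]
wrist_force: [-0.1, 0.3, -0.5]
width: 38.7
finger_force: 62.1
```

send_rows(fingers=[0,0,0,0,0], slide=[[0,0,0],[0,0,0],[0,0,0],[0,0,0],[0,0,0]], roll=[0,0,0,0,0])

```text
time_s: 5.55
tool_pos: [515.5, 178.0, 201.3]
eef_rot: [2.135, 2.304, -0.001]
wrist_force: [0.0, -0.8, -2.7]
width: 38.5
finger_force: 62.2
```

Run:
```python
from h import *
a=cap('top');b=cap('scene')
z=lambda f,x,y,w,h:cv2.resize(f[y:y+h,x:x+w],(400,400),interpolation=cv2.INTER_CUBIC)
cv2.imwrite('pics/a3.png',np.hstack([z(a['frame'],165,185,75,75),z(b['frame'],275,105,90,90)]))
s=ctrl.state();print(s['tool_pos'],s['eef_rot'],s['wrist_force'],s['width'],s['time_s'])
```

```text
[515.42066933 178.57675856 201.34626535] [ 2.13398003e+00  2.30528601e+00 -8.87003615e-05] [-0.17821282  0.60493691 -0.77614383] 38.66837768926889 5.65
```

View pics/a3.png

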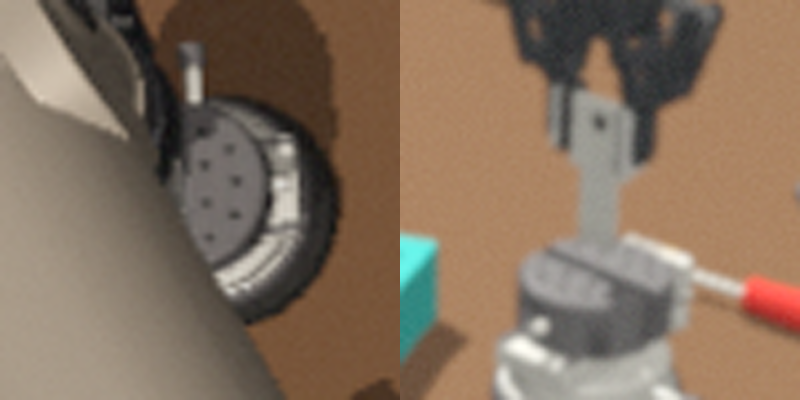

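The scene crop shows leaf 1 held upright, its nose at about (319,160), just above the slit running (308,161)–(330,174).

Run:
```python
from h import *
import pickle
S=pickle.load(open('scene.pkl','rb'))
b=cap('scene')
print('nose proj',proj(b,[[515.4,178.6,151],[515.4,178.6,196]]))
f=cv2.resize(S['frame'][145:200,285:360],None,fx=6,fy=6,interpolation=cv2.INTER_CUBIC).mean(2)
# slit in clean scene image: along world y lines at z=134
for x in (495,505,515,525,535):
    ys=np.arange(166,194,1.0); uv=(proj(S,[[x,y,134] for y in ys])-[285,145]+.5)*6-.5
    v=cv2.remap(f.astype(np.float32),uv[:,0].astype(np.float32)[None],uv[:,1].astype(np.float32)[None],1)[0]
    print(x,dict(zip(ys[::1].astype(int),v.astype(int))))
```

```text
nose proj [[318.1743378  159.0934484 ]
 [318.94263681 142.42656992]]
495 {np.int64(166): np.int64(157), np.int64(167): np.int64(155), np.int64(168): np.int64(154), np.int64(169): np.int64(152), np.int64(170): np.int64(149), np.int64(171): np.int64(144), np.int64(172): np.int64(137), np.int64(173): np.int64(131), np.int64(174): np.int64(126), np.int64(175): np.int64(121), np.int64(176): np.int64(118), np.int64(177): np.int64(118), np.int64(178): np.int64(119), np.int64(179): np.int64(122), np.int64(180): np.int64(126), np.int64(181): np.int64(131), np.int64(182): np.int64(137), np.int64(183): np.int64(142), np.int64(184): np.int64(146), np.int64(185): np.int64(150), np.int64(186): np.int64(153), np.int64(187): np.int64(154), np.int64(188): np.int64(155), np.int64(189): np.int64(156), np.int64(190): np.int64(157), np.int64(191): np.int64(158), np.int64(192): np.int64(160), np.int64(193): np.int64(161)}
505 {np.int64(166): np.int64(150), np.int64(167): np.int64(148), np.int64(168): np.int64(145), np.int64(169): np.int64(142), np.int64(170): np.int64(139), np.int64(171): np.int64(135), n
[... 2493 characters left out ...]
nt64(152), np.int64(171): np.int64(149), np.int64(172): np.int64(146), np.int64(173): np.int64(142), np.int64(174): np.int64(138), np.int64(175): np.int64(135), np.int64(176): np.int64(131), np.int64(177): np.int64(126), np.int64(178): np.int64(121), np.int64(179): np.int64(118), np.int64(180): np.int64(117), np.int64(181): np.int64(118), np.int64(182): np.int64(122), np.int64(183): np.int64(127), np.int64(184): np.int64(133), np.int64(185): np.int64(137), np.int64(186): np.int64(140), np.int64(187): np.int64(144), np.int64(188): np.int64(150), np.int64(189): np.int64(155), np.int64(190): np.int64(159), np.int64(191): np.int64(162), np.int64(192): np.int64(163), np.int64(193): np.int64(163)}
```

send_rows(fingers=[0,0,0,0,0], slide=[[0,0.05,-0.5],[0,0.05,-1],[0,0.05,-1.5],[0,0.05,-1.9],[0,0.05,-2.2]], roll=[0,0,0,0,0])

```text
time_s: 6.2
tool_pos: [515.0, 179.6, 178.6]
eef_rot: [-2.133, -2.306, 0.001]
wrist_force: [-0.1, -0.5, -1.4]
width: 38.7
finger_force: 62.2
```

send_rows(fingers=[0,0,0,0], slide=[[0,0,-0.2],[0,0,-0.4],[0,0,-0.4],[0,0,-0.4]], roll=[0,0,0,0])

```text
time_s: 6.6
tool_pos: [515.3, 179.7, 175.4]
eef_rot: [2.133, 2.306, 0.0]
wrist_force: [-0.0, 0.2, -1.6]
width: 38.8
finger_force: 62.2
```

send_rows(fingers=[0,0,0,0,0], slide=[[0,0,-0.2],[0,0,-0.4],[0,0,-0.5],[0,0,-0.5],[0,0,-0.5]], roll=[0,0,0,0,0])

```text
time_s: 7.1
tool_pos: [515.2, 179.7, 170.3]
eef_rot: [2.133, 2.306, -0.0]
wrist_force: [0.7, -0.0, -0.5]
width: 38.4
finger_force: 62.2
```

send_rows(fingers=[0,0,0,0,0], slide=[[0,0,-0.15],[0,0,-0.3],[0,0,-0.4],[0,0,-0.4],[0,0,-0.4]], roll=[0,0,0,0,0])

```text
time_s: 7.6
tool_pos: [515.2, 179.7, 166.3]
eef_rot: [-2.133, -2.306, 0.0]
wrist_force: [-0.2, 0.9, -1.4]
width: 38.7
finger_force: 62.2
```

send_rows(fingers=[0,0,0,0,0], slide=[[0,0,-0.2],[0,0,-0.4],[0,0,-0.6],[0,0,-0.6],[0,0,-0.6]], roll=[0,0,0,0,0])

```text
time_s: 8.1
tool_pos: [515.2, 179.7, 160.2]
eef_rot: [-2.133, -2.306, 0.0]
wrist_force: [-0.5, 0.4, -0.7]
width: 38.6
finger_force: 62.2
```

send_rows(fingers=[0,0,0,0,0], slide=[[0,0,-0.2],[0,0,-0.4],[0,0,-0.6],[0,0,-0.6],[0,0,-0.6]], roll=[0,0,0,0,0])

```text
time_s: 8.6
tool_pos: [515.2, 179.6, 154.2]
eef_rot: [-2.133, -2.306, 0.0]
wrist_force: [0.1, -0.4, -0.5]
width: 38.4
finger_force: 62.2
```

send_rows(fingers=[0,0,0,0], slide=[[0,0,-0.1],[0,0,-0.2],[0,0,-0.2],[0,0,-0.2]], roll=[0,0,0,0])

```text
time_s: 9.0
tool_pos: [515.2, 179.7, 152.3]
eef_rot: [-2.133, -2.306, 0.0]
wrist_force: [-0.4, -0.9, -0.9]
width: 38.7
finger_force: 62.2
```

send_rows(fingers=[0,0,0,0], slide=[[0,0,-0.05],[0,0,-0.05],[0,0,-0.05],[0,0,-0.05]], roll=[0,0,0,0])

```text
time_s: 9.4
tool_pos: [515.3, 179.7, 151.8]
eef_rot: [2.133, 2.306, 0.0]
wrist_force: [0.4, -0.7, -1.3]
width: 38.2
finger_force: 62.2
```

```bash
python3 -c "
from h import *
s=ctrl.state();print(s['tool_pos'],s['wrist_force'],s['wrist_torque'])"
```

```text
[515.27310408 179.69859973 151.82381183] [ 0.4426774  -0.67154922 -1.26029116] [ 0.04503216 -0.02691511  0.00934582]
```

Touch the bed, then feel for the two faces sideways with small steps.

send_rows(fingers=[0,0,0], slide=[[0,0,-0.05],[0,0,-0.05],[0,0,-0.05]], roll=[0,0,0])

```text
time_s: 9.7
tool_pos: [515.3, 179.8, 151.7]
eef_rot: [2.133, 2.306, 0.0]
wrist_force: [-0.0, 0.0, 2.4]
width: 38.7
finger_force: 62.5
```

send_rows(fingers=[0,0,0], slide=[[0,0,-0.05],[0,0,-0.05],[0,0,-0.05]], roll=[0,0,0])

```text
time_s: 10.0
tool_pos: [515.4, 179.8, 151.6]
eef_rot: [2.133, 2.306, 0.001]
wrist_force: [-1.7, -1.7, 5.3]
width: 38.6
finger_force: 62.8
```

send_rows(fingers=[0,0,0,0], slide=[[0,-0.03,0.1],[0,-0.05,0.1],[0,-0.05,0.1],[0,-0.05,0.1]], roll=[0,0,0,0])

```text
time_s: 10.4
tool_pos: [515.4, 179.3, 151.8]
eef_rot: [2.133, 2.306, 0.001]
wrist_force: [0.2, 0.1, 1.1]
width: 38.4
finger_force: 62.3
```

send_rows(fingers=[0,0,0], slide=[[0,-0.05,0.05],[0,-0.05,0.05],[0,-0.05,0.05]], roll=[0,0,0])

```text
time_s: 10.7
tool_pos: [515.1, 178.9, 152.0]
eef_rot: [-2.132, -2.306, -0.0]
wrist_force: [-0.4, 1.4, -1.4]
width: 38.8
finger_force: 62.1
```

send_rows(fingers=[0,0,0], slide=[[0,-0.05,0],[0,-0.05,0],[0,-0.05,0]], roll=[0,0,0])

```text
time_s: 11.0
tool_pos: [515.0, 178.7, 152.2]
eef_rot: [-2.132, -2.306, -0.0]
wrist_force: [-0.1, 1.4, -1.9]
width: 38.6
finger_force: 62.1
```

Leaf 1 is clearly loose (no drag, 0.8 mm of free play, fast face felt at TCP y ≈ 179). Lifting out and returning it.

send_rows(fingers=[0,0,0,0,0], slide=[[0,0.05,0.4],[0,0.05,1.2],[0,0.05,2.2],[0,0.05,3.5],[0,0.05,4.9]], roll=[0,0,0,0,0])

```text
time_s: 11.5
tool_pos: [515.7, 177.7, 202.8]
eef_rot: [2.133, 2.304, -0.0]
wrist_force: [0.1, 0.5, -1.7]
width: 38.7
finger_force: 62.2
```

send_rows(fingers=[0,0,0,0,0], slide=[[0,-2,0],[0,-5,0],[0,-9,0],[0,-13,0],[0,-17,0]], roll=[0,2,4,6,8])

```text
time_s: 12.0
tool_pos: [515.5, 6.3, 202.9]
eef_rot: [1.964, 2.449, -0.0]
wrist_force: [0.3, -0.2, -1.2]
width: 38.9
finger_force: 62.3
```

send_rows(fingers=[0,0,0,0,0], slide=[[0,-4,0],[0,-8,0],[0,-11.5,0],[0.1,-13.6,0],[0.2,-14.55,0]], roll=[1,2,3,4.2,4.2])

```text
time_s: 12.5
tool_pos: [517.0, -141.3, 202.4]
eef_rot: [1.882, 2.513, -0.003]
wrist_force: [0.8, 0.6, -1.0]
width: 38.6
finger_force: 62.3
```

send_rows(fingers=[0,0,0,0,0], slide=[[0,0,-1],[0,0,-2],[0,0,-3],[0,0,-4],[0,0,-4.5]], roll=[0,0,0,0,0])

```text
time_s: 13.0
tool_pos: [516.3, -135.6, 154.6]
eef_rot: [-1.872, -2.52, 0.001]
wrist_force: [-0.3, 0.4, -0.8]
width: 38.6
finger_force: 62.3
```

send_rows(fingers=[0,0,0,0,0], slide=[[0,0,-0.3],[0,0,-0.3],[0,0,-0.3],[0,0,-0.3],[0,0,-0.3]], roll=[0,0,0,0,0])

```text
time_s: 13.5
tool_pos: [517.5, -137.0, 153.7]
eef_rot: [1.876, 2.519, 0.0]
wrist_force: [0.1, 0.5, -2.2]
width: 38.6
finger_force: 62.3
```

send_rows(fingers=[0,0,0,0,0], slide=[[0,0.02,-1],[0,0.02,-2],[0,0.02,-3],[0,0.02,-3.8],[0,0.02,-4.3]], roll=[0,0,0,0,0])

```text
time_s: 14.0
tool_pos: [516.5, -136.5, 108.8]
eef_rot: [-1.875, -2.519, 0.001]
wrist_force: [0.4, -0.9, -1.3]
width: 38.6
finger_force: 62.3
```

send_rows(fingers=[0,0,0,0,0], slide=[[0,0,-0.1],[0,0,-0.3],[0,0,-0.6],[0,0,-0.9],[0,0,-1]], roll=[0,0,0,0,0])

```text
time_s: 14.5
tool_pos: [517.1, -136.7, 100.1]
eef_rot: [-1.876, -2.52, 0.0]
wrist_force: [-0.3, 0.0, -0.6]
width: 38.9
finger_force: 62.3
```

send_rows(fingers=[0,0,0,0,0], slide=[[0,0,-0.3],[0,0,-0.6],[0,0,-0.9],[0,0,-1],[0,0,-1]], roll=[0,0,0,0,0])

```text
time_s: 15.0
tool_pos: [517.1, -136.6, 90.0]
eef_rot: [-1.876, -2.52, 0.0]
wrist_force: [0.2, -0.4, -1.2]
width: 38.6
finger_force: 62.3
```

Nose is 17 mm into the slot without contact; continue down.

send_rows(fingers=[0,0,0,0,0], slide=[[0,0,-0.5],[0,0,-1],[0,0,-1.5],[0,0,-1.8],[0,0,-1.8]], roll=[0,0,0,0,0])

```text
time_s: 15.5
tool_pos: [516.7, -136.5, 71.5]
eef_rot: [-1.875, -2.519, 0.001]
wrist_force: [-0.6, 0.2, -0.5]
width: 38.9
finger_force: 62.3
```

send_rows(fingers=[0,0,0,0,0], slide=[[0,0,-0.4],[0,0,-0.7],[0,0,-0.9],[0,0,-1],[0,0,-1]], roll=[0,0,0,0,0])

```text
time_s: 16.0
tool_pos: [517.1, -136.6, 62.2]
eef_rot: [-1.876, -2.52, 0.0]
wrist_force: [-1.0, -0.7, -0.2]
width: 38.0
finger_force: 62.3
```

send_rows(fingers=[0,0.3,1,1,1], slide=[[0,0,-0.05],[0,0,-0.05],[0,0,-0.05],[0,0,-0.05],[0,0,-0.05]], roll=[0,0,0,0,0])

```text
time_s: 16.5
tool_pos: [517.5, -136.7, 62.0]
eef_rot: [1.875, 2.52, 0.0]
wrist_force: [-0.2, -0.5, 0.0]
width: 79.9
finger_force: 0.0
```

send_rows(fingers=[1,1,1,1,1], slide=[[0,0,0],[0,0,1],[0,0,3],[0,0,5],[0,0,6.5]], roll=[0,0,0,0,0])

```text
time_s: 17.0
tool_pos: [518.1, -136.6, 128.9]
eef_rot: [1.874, 2.519, 0.001]
wrist_force: [1.1, -0.6, 0.8]
width: 85.5
finger_force: 0.0
```

send_rows(fingers=[1,1,1,1,1], slide=[[0.4,-1.3,0],[0.8,-2.6,0],[1.15,-3.83,0],[1.15,-3.83,0],[1.15,-3.83,0]], roll=[0,0,0,0,0])

```text
time_s: 17.5
tool_pos: [528.1, -175.4, 125.7]
eef_rot: [-1.876, -2.517, 0.0]
wrist_force: [0.0, 0.4, 0.0]
width: 85.3
finger_force: 0.0
```

Run:
```python
from h import *
b=cap('scene')
cv2.imwrite('pics/a4.png',cv2.resize(b['frame'][185:295,150:260],(600,600),interpolation=cv2.INTER_CUBIC))
s=ctrl.state();print(s['tool_pos'],s['wrist_force'],s['width'],s['time_s'])
```

```text
[ 528.2455517  -174.57015979  125.95545216] [0.16369813 0.17678468 0.30004674] 85.18610182731607 17.55
```

View pics/a4.png

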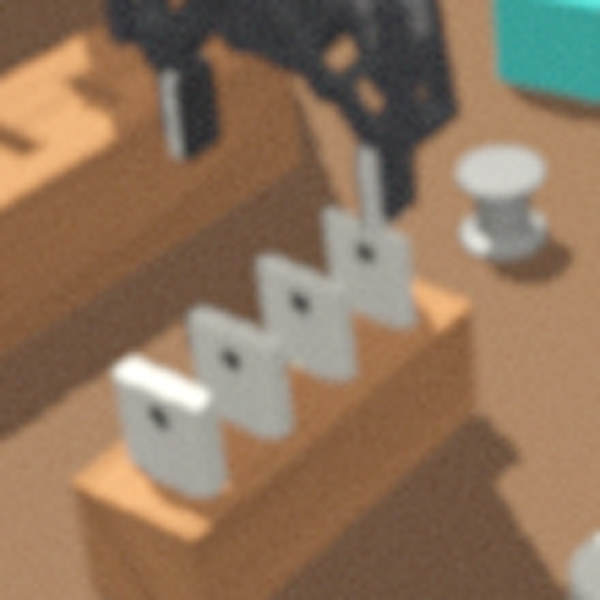

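Leaf 1 is back in its slot (370,270), and the gripper is over leaf 2 (305,315).

send_rows(fingers=[1,1,1,1,1], slide=[[0.05,0,-2],[0.05,0,-4],[0.05,0,-5.7],[0.05,0,-6.4],[0.05,0,-6.4]], roll=[0,0,0,0,0])

```text
time_s: 18.05
tool_pos: [528.3, -174.0, 61.7]
eef_rot: [-1.873, -2.519, 0.001]
wrist_force: [-0.0, -0.0, 0.1]
width: 85.4
finger_force: 0.0
```

send_rows(fingers=[1,0.3,0,0,0], slide=[[0,0,0],[0,0,0],[0,0,0],[0,0,0],[0,0,0]], roll=[0,0,0,0,0])

```text
time_s: 18.55
tool_pos: [529.7, -175.2, 63.6]
eef_rot: [1.875, 2.519, 0.0]
wrist_force: [0.0, 0.2, 4.2]
width: 38.9
finger_force: 59.9
```

send_rows(fingers=[0,0,0], slide=[[0,0,0],[0,0,0],[0,0,0]], roll=[0,0,0])

```text
time_s: 18.85
tool_pos: [529.7, -175.2, 63.6]
eef_rot: [1.875, 2.519, 0.0]
wrist_force: [-1.1, 0.9, 5.0]
width: 38.7
finger_force: 60.0
```

send_rows(fingers=[0,0,0,0,0], slide=[[0,0,1],[0,0,4],[0,0,7.5],[0,0,11],[0,0,14]], roll=[0,0,0,0,0])

```text
time_s: 19.35
tool_pos: [529.2, -174.6, 204.5]
eef_rot: [1.875, 2.52, 0.001]
wrist_force: [0.7, -0.1, -2.0]
width: 38.5
finger_force: 62.9
```

send_rows(fingers=[0,0,0,0,0], slide=[[0,2,0],[-0.2,6,0],[-0.4,10,0],[-0.6,14.5,0],[-0.8,19,0]], roll=[0,-2,-4,-6,-8])

```text
time_s: 19.85
tool_pos: [520.5, 16.5, 202.7]
eef_rot: [-2.049, -2.38, 0.001]
wrist_force: [1.4, 0.3, -0.8]
width: 38.9
finger_force: 62.8
```

send_rows(fingers=[0,0,0,0,0], slide=[[-0.2,4.5,0],[-0.4,9,0],[-0.6,13,0],[-0.64,15.5,0],[-0.64,16.54,0]], roll=[-1,-2,-3,-4.2,-4.2])

```text
time_s: 20.35
tool_pos: [513.3, 184.6, 202.8]
eef_rot: [-2.124, -2.311, -0.001]
wrist_force: [0.7, -0.3, -1.8]
width: 38.9
finger_force: 62.8
```

send_rows(fingers=[0,0,0,0,0], slide=[[0,0,0],[0,0,-0.3],[0,0,-0.5],[0,0,-0.5],[0,0,-0.5]], roll=[0,0,0,0,0])

```text
time_s: 20.85
tool_pos: [515.1, 179.1, 197.6]
eef_rot: [2.135, 2.304, -0.001]
wrist_force: [-0.9, 0.1, -1.5]
width: 38.7
finger_force: 62.9
```

send_rows(fingers=[0,0,0], slide=[[0,0,0],[0,0,0],[0,0,0]], roll=[0,0,0])

```text
time_s: 21.15
tool_pos: [514.9, 180.4, 197.9]
eef_rot: [2.133, 2.306, 0.0]
wrist_force: [-0.0, -0.1, -1.8]
width: 38.9
finger_force: 62.9
```

send_rows(fingers=[0,0,0,0,0], slide=[[0,-0.01,-0.4],[0,-0.01,-0.8],[0,-0.01,-1.2],[0,-0.01,-1.4],[0,-0.01,-1.4]], roll=[0,0,0,0,0])

```text
time_s: 21.65
tool_pos: [514.5, 180.2, 183.2]
eef_rot: [-2.133, -2.306, 0.002]
wrist_force: [0.3, 0.1, -0.9]
width: 38.4
finger_force: 62.9
```

send_rows(fingers=[0,0,0,0,0], slide=[[0,0,-0.15],[0,0,-0.3],[0,0,-0.45],[0,0,-0.6],[0,0,-0.6]], roll=[0,0,0,0,0])

```text
time_s: 22.15
tool_pos: [514.7, 180.3, 177.6]
eef_rot: [-2.133, -2.306, 0.001]
wrist_force: [-0.4, 0.0, -0.5]
width: 38.6
finger_force: 62.9
```

send_rows(fingers=[0,0,0,0,0], slide=[[0,0,-0.1],[0,0,-0.2],[0,0,-0.3],[0,0,-0.4],[0,0,-0.4]], roll=[0,0,0,0,0])

```text
time_s: 22.65
tool_pos: [514.7, 180.3, 173.6]
eef_rot: [-2.133, -2.306, 0.001]
wrist_force: [-0.9, -0.2, -2.1]
width: 38.6
finger_force: 62.9
```

send_rows(fingers=[0,0,0,0], slide=[[0,0,-0.1],[0,0,-0.2],[0,0,-0.2],[0,0,-0.2]], roll=[0,0,0,0])

```text
time_s: 23.05
tool_pos: [514.9, 180.4, 171.8]
eef_rot: [2.133, 2.307, -0.0]
wrist_force: [0.4, 0.1, -1.5]
width: 38.7
finger_force: 62.9
```

send_rows(fingers=[0,0,0,0], slide=[[0,0,-0.1],[0,0,-0.2],[0,0,-0.3],[0,0,-0.3]], roll=[0,0,0,0])

```text
time_s: 23.45
tool_pos: [514.7, 180.3, 168.6]
eef_rot: [-2.133, -2.306, 0.001]
wrist_force: [-0.2, -0.1, -0.4]
width: 38.6
finger_force: 62.9
```

send_rows(fingers=[0,0,0], slide=[[0,0,-0.15],[0,0,-0.3],[0,0,-0.4]], roll=[0,0,0])

```text
time_s: 23.75
tool_pos: [514.8, 180.3, 164.6]
eef_rot: [-2.133, -2.306, 0.0]
wrist_force: [0.2, -1.0, -0.8]
width: 38.9
finger_force: 62.9
```

send_rows(fingers=[0,0,0,0,0], slide=[[0,0,-0.2],[0,0,-0.4],[0,0,-0.6],[0,0,-0.8],[0,0,-0.9]], roll=[0,0,0,0,0])

```text
time_s: 24.25
tool_pos: [514.7, 180.3, 155.5]
eef_rot: [-2.133, -2.306, 0.001]
wrist_force: [-0.1, -0.4, -0.7]
width: 38.8
finger_force: 62.9
```

send_rows(fingers=[0,0,0,0], slide=[[0,0,-0.1],[0,0,-0.15],[0,0,-0.2],[0,0,-0.2]], roll=[0,0,0,0])

```text
time_s: 24.65
tool_pos: [514.9, 180.3, 153.8]
eef_rot: [2.133, 2.306, 0.0]
wrist_force: [0.6, -0.1, -1.3]
width: 38.8
finger_force: 62.9
```

send_rows(fingers=[0,0,0], slide=[[0,0,-0.05],[0,0,-0.05],[0,0,-0.05]], roll=[0,0,0])

```text
time_s: 24.95
tool_pos: [514.9, 180.4, 153.7]
eef_rot: [2.133, 2.306, 0.0]
wrist_force: [-1.3, -0.3, 1.2]
width: 38.8
finger_force: 63.1
```

send_rows(fingers=[0,0,0], slide=[[0,-0.05,0.1],[0,-0.05,0.1],[0,-0.05,0.1]], roll=[0,0,0])

```text
time_s: 25.25
tool_pos: [514.8, 179.9, 154.1]
eef_rot: [-2.133, -2.306, 0.0]
wrist_force: [-0.3, 0.9, -1.7]
width: 38.8
finger_force: 63.1
```

send_rows(fingers=[0,0,0], slide=[[0,-0.05,0],[0,-0.05,0],[0,-0.05,0]], roll=[0,0,0])

```text
time_s: 25.55
tool_pos: [514.8, 179.3, 154.2]
eef_rot: [-2.133, -2.306, 0.0]
wrist_force: [-0.5, -0.3, -1.3]
width: 38.3
finger_force: 63.1
```

send_rows(fingers=[0,0,0,0], slide=[[0,0.08,0],[0,0.1,0],[0,0.1,0.2],[0,0.1,0.4]], roll=[0,0,0,0])

```text
time_s: 25.95
tool_pos: [514.8, 180.4, 158.4]
eef_rot: [2.133, 2.307, -0.0]
wrist_force: [-1.2, -0.6, -1.8]
width: 38.8
finger_force: 63.0
```

Leaf 2 went to the bed with no drag and over 1 mm of play, so it is loose. Returning it.

send_rows(fingers=[0,0,0,0,0], slide=[[0,0,0.4],[0,0,1.2],[0,0,2.2],[0,0,3.3],[0,0,4.4]], roll=[0,0,0,0,0])

```text
time_s: 26.45
tool_pos: [515.1, 180.6, 203.7]
eef_rot: [2.133, 2.306, 0.002]
wrist_force: [0.0, -0.3, -1.7]
width: 38.6
finger_force: 63.0
```

send_rows(fingers=[0,0,0,0,0], slide=[[0,-2,0],[0.2,-6,0],[0.4,-10,0],[0.6,-14.5,0],[0.8,-19,0]], roll=[0,2,4,6,8])

```text
time_s: 26.95
tool_pos: [523.1, -11.0, 203.5]
eef_rot: [1.963, 2.451, 0.001]
wrist_force: [0.8, -0.2, -1.2]
width: 38.8
finger_force: 62.9
```

send_rows(fingers=[0,0,0,0,0], slide=[[0.2,-4.5,0],[0.4,-9,0],[0.6,-13,0],[0.64,-15.5,0],[0.64,-16.53,0]], roll=[1,2,3,4.2,4.2])

```text
time_s: 27.45
tool_pos: [528.9, -179.5, 202.8]
eef_rot: [1.883, 2.513, -0.002]
wrist_force: [-1.0, 0.1, -0.5]
width: 38.9
finger_force: 62.9
```

send_rows(fingers=[0,0,0,0,0], slide=[[0,0,-1],[0,0,-2],[0,0,-3],[0,0,-4],[0,0,-4.8]], roll=[0,0,0,0,0])

```text
time_s: 27.95
tool_pos: [528.8, -173.5, 153.0]
eef_rot: [-1.872, -2.521, 0.0]
wrist_force: [0.4, 0.1, -1.9]
width: 39.1
finger_force: 62.9
```

send_rows(fingers=[0,0,0,0,0], slide=[[0,0,0],[0,0,0],[0,0,0],[0,0,0],[0,0,0]], roll=[0,0,0,0,0])

```text
time_s: 28.45
tool_pos: [529.6, -175.1, 154.8]
eef_rot: [1.875, 2.519, 0.0]
wrist_force: [1.2, 0.8, -1.0]
width: 38.7
finger_force: 62.9
```

send_rows(fingers=[0,0,0,0,0], slide=[[0,0,-1],[0,0,-2],[0,0,-3],[0,0,-3.8],[0,0,-4.2]], roll=[0,0,0,0,0])

```text
time_s: 28.95
tool_pos: [528.3, -174.7, 110.7]
eef_rot: [-1.874, -2.518, 0.001]
wrist_force: [0.2, -0.3, -1.6]
width: 38.7
finger_force: 62.9
```

send_rows(fingers=[0,0,0,0,0], slide=[[0,0,-0.1],[0,0,-0.3],[0,0,-0.6],[0,0,-0.9],[0,0,-1]], roll=[0,0,0,0,0])

```text
time_s: 29.45
tool_pos: [529.1, -174.9, 102.0]
eef_rot: [-1.876, -2.52, 0.0]
wrist_force: [-0.5, 0.5, -1.4]
width: 38.8
finger_force: 62.9
```

send_rows(fingers=[0,0,0,0,0], slide=[[0,0,-0.3],[0,0,-0.6],[0,0,-0.9],[0,0,-1],[0,0,-1]], roll=[0,0,0,0,0])

```text
time_s: 29.95
tool_pos: [529.1, -174.9, 92.0]
eef_rot: [-1.875, -2.52, 0.0]
wrist_force: [0.7, -0.3, -0.8]
width: 39.0
finger_force: 62.9
```

send_rows(fingers=[0,0,0,0,0], slide=[[0,0,-0.5],[0,0,-1],[0,0,-1.5],[0,0,-1.8],[0,0,-1.8]], roll=[0,0,0,0,0])

```text
time_s: 30.45
tool_pos: [528.7, -174.9, 73.6]
eef_rot: [-1.875, -2.519, 0.001]
wrist_force: [-0.1, -0.1, -0.7]
width: 38.5
finger_force: 62.9
```

send_rows(fingers=[0,0,0,0,0], slide=[[0,0,-0.4],[0,0,-0.7],[0,0,-0.9],[0,0,-1],[0,0,-1]], roll=[0,0,0,0,0])

```text
time_s: 30.95
tool_pos: [529.2, -174.9, 64.2]
eef_rot: [-1.876, -2.52, 0.0]
wrist_force: [0.5, -0.1, -0.3]
width: 38.6
finger_force: 62.9
```

send_rows(fingers=[0,0.3,1,1,1], slide=[[0,0,-0.05],[0,0,-0.05],[0,0,-0.05],[0,0,-0.05],[0,0,-0.05]], roll=[0,0,0,0,0])

```text
time_s: 31.45
tool_pos: [529.5, -175.0, 64.1]
eef_rot: [1.875, 2.52, 0.0]
wrist_force: [0.0, 0.2, -0.7]
width: 80.1
finger_force: 0.0
```

send_rows(fingers=[1,1,1,1,1], slide=[[0,0,0],[0,0,1],[0,0,3],[0,0,5],[0,0,6.5]], roll=[0,0,0,0,0])

```text
time_s: 31.95
tool_pos: [530.1, -175.0, 130.9]
eef_rot: [1.874, 2.518, 0.001]
wrist_force: [0.0, 1.0, -0.5]
width: 85.4
finger_force: 0.0
```

send_rows(fingers=[1,1,1,1,1], slide=[[0.4,-1.3,0],[0.8,-2.6,0],[1.12,-3.83,0],[1.12,-3.83,0],[1.12,-3.83,0]], roll=[0,0,0,0,0])

```text
time_s: 32.45
tool_pos: [539.8, -213.7, 127.6]
eef_rot: [-1.876, -2.517, 0.0]
wrist_force: [-1.0, 1.4, 0.9]
width: 85.6
finger_force: 0.0
```

Run:
```python
from h import *
b=cap('scene')
cv2.imwrite('pics/a5.png',cv2.resize(b['frame'][185:295,150:260],(600,600),interpolation=cv2.INTER_CUBIC))
s=ctrl.state();print(s['tool_pos'],s['wrist_force'],s['width'],s['time_s'])
```

```text
[ 539.96972064 -212.81887874  127.90098708] [ 0.24686946 -0.00664283  0.3240003 ] 85.56446148432583 32.5
```

View pics/a5.png

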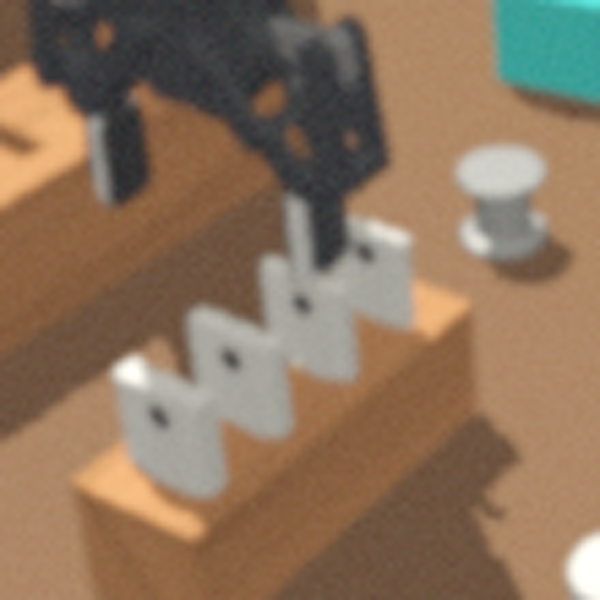

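Leaves 1 and 2 are seated again (385,270 and 305,315); the gripper is above leaf 3 (240,370). Now take leaf 3.

send_rows(fingers=[1,1,1,1,1], slide=[[0.05,0,-2],[0.05,0,-4],[0.05,0,-5.7],[0.05,0,-6.5],[0.05,0,-6.5]], roll=[0,0,0,0,0])

```text
time_s: 33.0
tool_pos: [539.9, -212.2, 62.5]
eef_rot: [-1.873, -2.519, 0.001]
wrist_force: [0.1, -0.7, 0.9]
width: 85.2
finger_force: 0.0
```

send_rows(fingers=[1,0.3,0,0,0], slide=[[0,0,0],[0,0,0],[0,0,0],[0,0,0],[0,0,0]], roll=[0,0,0,0,0])

```text
time_s: 33.5
tool_pos: [541.4, -213.5, 64.7]
eef_rot: [1.875, 2.519, 0.0]
wrist_force: [0.1, -0.5, 2.9]
width: 39.1
finger_force: 60.2
```

send_rows(fingers=[0,0,0], slide=[[0,0,0],[0,0,0],[0,0,0]], roll=[0,0,0])

```text
time_s: 33.8
tool_pos: [541.4, -213.5, 64.6]
eef_rot: [1.875, 2.519, 0.0]
wrist_force: [-1.4, -0.2, 6.1]
width: 39.3
finger_force: 60.4
```

send_rows(fingers=[0,0,0,0,0], slide=[[0,0,1],[0,0,4],[0,0,7.5],[0,0,11],[0,0,14]], roll=[0,0,0,0,0])

```text
time_s: 34.3
tool_pos: [540.8, -212.9, 205.3]
eef_rot: [-1.875, -2.52, -0.001]
wrist_force: [-0.1, -0.3, -2.0]
width: 38.9
finger_force: 63.0
```

send_rows(fingers=[0,0,0,0,0], slide=[[0,2,0],[-0.3,6,0],[-0.6,10,0],[-0.9,14.5,0],[-1.2,19,0]], roll=[0,-2,-4,-6,-8])

```text
time_s: 34.8
tool_pos: [528.0, -21.7, 203.4]
eef_rot: [-2.049, -2.38, 0.001]
wrist_force: [0.1, 0.7, -1.2]
width: 39.0
finger_force: 62.9
```

send_rows(fingers=[0,0,0,0,0], slide=[[-0.4,4.5,0],[-0.8,9,0],[-1.2,13.5,0],[-1.4,17,0],[-1.44,19,0]], roll=[-1,-2,-3,-4.2,-4.2])

```text
time_s: 35.3
tool_pos: [512.5, 171.5, 203.8]
eef_rot: [-2.124, -2.311, -0.001]
wrist_force: [-0.7, 0.3, -1.8]
width: 38.7
finger_force: 62.9
```

send_rows(fingers=[0,0,0,0,0], slide=[[0,0.8,0],[0,1.41,0],[0,1.41,-0.3],[0,1.41,-0.5],[0,1.41,-0.5]], roll=[0,0,0,0,0])

```text
time_s: 35.8
tool_pos: [514.7, 178.8, 198.1]
eef_rot: [2.136, 2.303, -0.003]
wrist_force: [-1.2, 0.4, -1.3]
width: 39.0
finger_force: 62.9
```

send_rows(fingers=[0,0,0,0], slide=[[0,0,0],[0,0,0],[0,0,0],[0,0,0]], roll=[0,0,0,0])

```text
time_s: 36.2
tool_pos: [514.6, 180.8, 198.9]
eef_rot: [2.133, 2.306, 0.0]
wrist_force: [0.3, 0.7, -2.2]
width: 38.7
finger_force: 62.9
```

send_rows(fingers=[0,0,0,0,0], slide=[[0,0,-0.4],[0,0,-0.8],[0,0,-1.2],[0,0,-1.4],[0,0,-1.4]], roll=[0,0,0,0,0])

```text
time_s: 36.7
tool_pos: [514.2, 180.7, 184.2]
eef_rot: [-2.133, -2.306, 0.002]
wrist_force: [0.6, -0.2, -1.8]
width: 39.0
finger_force: 62.9
```

send_rows(fingers=[0,0,0,0,0], slide=[[0,0,-0.1],[0,0,-0.2],[0,0,-0.3],[0,0,-0.4],[0,0,-0.4]], roll=[0,0,0,0,0])

```text
time_s: 37.2
tool_pos: [514.5, 180.8, 180.7]
eef_rot: [2.133, 2.306, -0.0]
wrist_force: [0.6, 0.9, -1.9]
width: 38.7
finger_force: 62.9
```

send_rows(fingers=[0,0,0,0], slide=[[0,0,-0.1],[0,0,-0.2],[0,0,-0.2],[0,0,-0.2]], roll=[0,0,0,0])

```text
time_s: 37.6
tool_pos: [514.6, 180.6, 178.7]
eef_rot: [2.133, 2.306, -0.0]
wrist_force: [-0.2, -0.2, -1.1]
width: 39.1
finger_force: 62.9
```

send_rows(fingers=[0,0,0,0], slide=[[0,0,-0.1],[0,0,-0.2],[0,0,-0.2],[0,0,-0.2]], roll=[0,0,0,0])

```text
time_s: 38.0
tool_pos: [514.7, 180.5, 176.7]
eef_rot: [2.133, 2.306, -0.0]
wrist_force: [1.2, -1.3, -2.0]
width: 39.1
finger_force: 63.0
```

send_rows(fingers=[0,0,0,0], slide=[[0,0,-0.1],[0,0,-0.15],[0,0,-0.15],[0,0,-0.15]], roll=[0,0,0,0])

```text
time_s: 38.4
tool_pos: [514.7, 180.5, 175.3]
eef_rot: [2.133, 2.306, -0.0]
wrist_force: [0.9, -1.8, -1.2]
width: 38.8
finger_force: 63.0
```

send_rows(fingers=[0,0,0,0], slide=[[0,0,-0.1],[0,0,-0.15],[0,0,-0.15],[0,0,-0.15]], roll=[0,0,0,0])

```text
time_s: 38.8
tool_pos: [514.7, 180.6, 173.9]
eef_rot: [2.133, 2.306, 0.0]
wrist_force: [0.5, -2.2, -0.0]
width: 38.8
finger_force: 63.1
```

Light contact with the spring jaw (Fy −2 N), as expected; shift 0.3 mm toward the fast jaw and continue.

send_rows(fingers=[0,0,0,0], slide=[[0,-0.03,0],[0,-0.03,-0.1],[0,-0.03,-0.15],[0,-0.03,-0.15]], roll=[0,0,0,0])

```text
time_s: 39.2
tool_pos: [514.7, 180.7, 172.3]
eef_rot: [2.133, 2.306, 0.001]
wrist_force: [1.3, -2.6, 1.1]
width: 38.6
finger_force: 63.1
```

send_rows(fingers=[0,0,0,0], slide=[[0,0,-0.1],[0,0,-0.2],[0,0,-0.2],[0,0,-0.2]], roll=[0,0,0,0])

```text
time_s: 39.6
tool_pos: [514.5, 180.6, 170.1]
eef_rot: [-2.133, -2.306, -0.0]
wrist_force: [0.3, -2.0, -0.1]
width: 38.9
finger_force: 63.1
```

send_rows(fingers=[0,0,0,0], slide=[[0,0,-0.1],[0,0,-0.2],[0,0,-0.2],[0,0,-0.2]], roll=[0,0,0,0])

```text
time_s: 40.0
tool_pos: [514.5, 180.7, 168.1]
eef_rot: [-2.133, -2.306, 0.0]
wrist_force: [0.5, -1.3, -0.3]
width: 38.7
finger_force: 63.2
```

send_rows(fingers=[0,0,0,0,0], slide=[[0,0,-0.1],[0,0,-0.2],[0,0,-0.3],[0,0,-0.4],[0,0,-0.5]], roll=[0,0,0,0,0])

```text
time_s: 40.5
tool_pos: [514.6, 180.6, 163.3]
eef_rot: [-2.133, -2.306, -0.0]
wrist_force: [0.8, -2.1, 1.3]
width: 39.0
finger_force: 63.2
```

send_rows(fingers=[0,0,0,0,0], slide=[[0,0,-0.1],[0,0,-0.2],[0,0,-0.3],[0,0,-0.4],[0,0,-0.5]], roll=[0,0,0,0,0])

```text
time_s: 41.0
tool_pos: [514.6, 180.7, 158.3]
eef_rot: [2.133, 2.307, 0.0]
wrist_force: [-0.9, -1.2, 1.7]
width: 38.8
finger_force: 63.2
```

send_rows(fingers=[0,0,0], slide=[[0,0,-0.1],[0,0,-0.2],[0,0,-0.2]], roll=[0,0,0])

```text
time_s: 41.3
tool_pos: [514.6, 180.6, 156.1]
eef_rot: [-2.133, -2.307, -0.0]
wrist_force: [1.2, -0.7, 0.9]
width: 38.5
finger_force: 63.2
```

Drag of about 3 N while moving: gripped. Bring it to the bed.

send_rows(fingers=[0,0,0], slide=[[0,0,-0.05],[0,0,-0.1],[0,0,-0.1]], roll=[0,0,0])

```text
time_s: 41.6
tool_pos: [514.6, 180.6, 155.3]
eef_rot: [-2.133, -2.306, -0.0]
wrist_force: [0.7, -1.7, 0.7]
width: 38.5
finger_force: 63.2
```

send_rows(fingers=[0,0,0], slide=[[0,0,-0.05],[0,0,-0.05],[0,0,-0.05]], roll=[0,0,0])

```text
time_s: 41.9
tool_pos: [514.6, 180.6, 154.8]
eef_rot: [2.133, 2.306, 0.0]
wrist_force: [0.6, -1.4, 0.8]
width: 38.7
finger_force: 63.2
```

send_rows(fingers=[0,0,0], slide=[[0,0,-0.05],[0,0,-0.05],[0,0,-0.05]], roll=[0,0,0])

```text
time_s: 42.2
tool_pos: [514.6, 180.6, 154.7]
eef_rot: [2.133, 2.306, 0.0]
wrist_force: [-1.6, -2.4, 4.0]
width: 38.6
finger_force: 63.6
```

send_rows(fingers=[0,0,0], slide=[[0,0,-0.03],[0,0,-0.03],[0,0,-0.03]], roll=[0,0,0])

```text
time_s: 42.5
tool_pos: [514.6, 180.7, 154.7]
eef_rot: [2.133, 2.306, 0.0]
wrist_force: [-1.0, -1.9, 6.1]
width: 39.3
finger_force: 63.8
```

send_rows(fingers=[0.3,1,1,1,1], slide=[[0,0,0],[0,0,0],[0,0,0],[0,0,0],[0,0,0]], roll=[0,0,0,0,0])

```text
time_s: 43.0
tool_pos: [514.3, 180.9, 153.6]
eef_rot: [-2.132, -2.306, 0.0]
wrist_force: [-0.9, 0.1, 0.2]
width: 85.7
finger_force: 0.0
```

send_rows(fingers=[1,1,1,1,1], slide=[[0,0,0],[0,0,1],[0,0,3],[0,0,6],[0,0,9]], roll=[0,0,0,0,0])

```text
time_s: 43.5
tool_pos: [514.3, 180.6, 245.5]
eef_rot: [-2.133, -2.307, -0.0]
wrist_force: [0.6, 0.4, -0.7]
width: 85.2
finger_force: 0.0
```

send_rows(fingers=[1,1,1,1,1], slide=[[0,-3,1],[0,-6,2],[0,-10,2],[0,-14,2],[0,-18,2]], roll=[0,0,0,0,0])

```text
time_s: 44.0
tool_pos: [514.6, -0.7, 265.1]
eef_rot: [2.131, 2.306, 0.002]
wrist_force: [1.5, -0.2, 0.2]
width: 85.3
finger_force: 0.0
```

send_rows(fingers=[1,1,1,1,1], slide=[[-2,-1,0],[-5,-2,0],[-7,-2,0],[-7,-2,0],[-7,-2,0]], roll=[0,0,0,0,0])

```text
time_s: 44.5
tool_pos: [445.1, -19.3, 264.9]
eef_rot: [2.131, 2.305, 0.002]
wrist_force: [0.4, -1.0, -0.5]
width: 85.5
finger_force: 0.0
```

Run:
```python
from h import *
a=cap('top');b=cap('scene')
z=lambda f,x,y,w,h:cv2.resize(f[y:y+h,x:x+w],(400,400),interpolation=cv2.INTER_CUBIC)
cv2.imwrite('pics/a6.png',np.hstack([z(a['frame'],165,185,75,75),z(b['frame'],270,105,100,100)]))
s=ctrl.state();print(s['tool_pos'],s['wrist_force'],s['width'],s['time_s'])
print('expected head top, shoulder, nose',proj(b,[[515,180.8,187],[515,180.8,145],[515,180.8,134]]))
```

```text
[445.56317509 -19.07574262 264.5005959 ] [ 1.00800863  0.45956478 -0.38272859] 85.42526146779113 44.6
expected head top, shoulder, nose [[319.29616842 145.50640526]
 [318.57364424 160.94449359]
 [318.387161   164.89404056]]
```

View pics/a6.png

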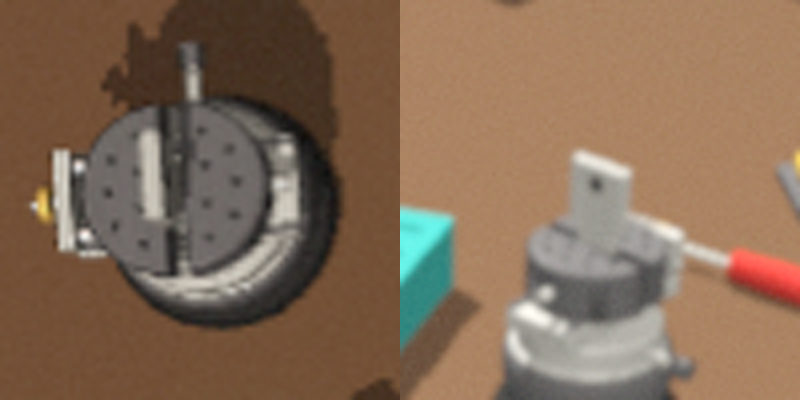

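The pictures show leaf 3 standing upright in the jaws, its head top at about (320,145) in the scene against the expected (319,145). The gripper is clear.

```bash
python3 -c "
from cell import ctrl
print(ctrl.sign_off())"
```

```text
the job is handed in; nothing more can be done
None
```

Leaf 3 (8 mm) is the first leaf the spring jaw grips; it is standing in the jaws, fully down and let go, leaves 1 and 2 went in loose and are back in their own slots, and the job was handed in at about 44.6 s.

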